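# Park the grill press between the planter troughs

### The job

Park the grill press out of the way: push it, lying flat on the ledge, lengthwise through the narrow gap between the two terracotta troughs until its leading end is fully home against the timber beam behind them. Push it by the edges of its metal plate only - do not lift it, and keep off its handle, whose wood has just been oiled. Leave the pepper grinder, the tongs and the salt pot where they are.

Things in the scene. Friction and masses are not known exactly. Their poses are not given: they have to be found in the camera images.
- press_center (a point): Centre of the loose grill press's plate, 11 mm above the ledge. Cast aluminium, 0.6 to 0.95 kg with its handle; slides at about 3 to 7 N. Plate 160 mm along its x, 100 mm along its y; its upright side faces run from 6 to 22 mm above the ledge; corners rounded 8 mm; both ends alike. Starts on the robot's side of the troughs, mostly out of line with the gap, its x (either sense) up to 0.45 rad off straight ahead
- press_handle: Handle fixed on the plate: two 11 mm stems, 36 mm either side of the middle, carry a round wooden grip 20 mm thick and 90 mm long lying along the plate's x over its middle line, from 48 to 68 mm above the ledge. Origin on the ledge under the plate's centre, axes as the plate's. Not to be touched
- beam_face (a point): Fixed timber beam along the back of the ledge, 1100 mm long, 70 mm thick, 60 mm high. This point lies at the foot of its face towards the robot, half-way along; x points away from the robot into the beam, y along the beam, z up. The beam may lie turned up to 0.1 rad
- trough_left: Fixed terracotta planter with succulents, on the left (+y) side of the gap, its back against the beam and square to it: 110 mm along its x (into the beam), 220 mm along its y (along the beam), walls 75 mm high, plants to 100 mm. Origin at the centre of its underside; its side face towards the gap lies 110 mm from the origin along -y
- trough_right: The like planter on the right (-y) side of the gap; its side face towards the gap lies 110 mm from the origin along +y. The gap between the two is 107 to 110 mm wide and 110 mm long
- grinder: Glass and steel pepper grinder, standing loose, 54 mm across the foot, 160 mm high; origin at the centre of its underside. Bystander
- tongs: Stainless steel tongs lying loose, shut, 260 mm along its x, 36 mm wide, 22 mm high; origin on the ledge near the middle. Bystander
- salt_pot: Round steel salt pot with a lid, loose, 63 mm across, 65 mm high; origin at the centre of its underside. Bystander
Things that resemble listed ones, but are neither listed nor needed, are in the scene too. Of the things that look like the part that bears press_center, the largest one is meant.

How it is judged:
By the outcome, as a careful person would: the job done as asked, in the order asked, and still so for the second after the job is handed in, with the robot touching nothing.
It also fails if it takes over 72 s, if anything falls off the work surface, if the arm or the gripper's body presses on something with over 40 N, if the wrist force passes 120 N, or if a joint passes its speed limit or range.

### The arm

A 6-joint arm with a two-finger parallel gripper is mounted at the origin on the work surface. World frame = base frame: x ahead of the robot, y to its left, z up, the work surface at z = 0. Lengths are in mm, angles in rad, forces in N, time in s.
With the tool pointing down it reaches from about 275 to 1000 mm from the base axis. Payload 8.4 kg.
Tool frame: the origin (TCP) lies at the very end of the fingers, on their centre line; the grasp point (between the pads) lies 19 mm behind it; z points along the fingers, y is the direction in which the jaws open and shut (so a half turn about z gives the same grasp; the last joint's range is limited). The gripper opens to 85 mm and grips with 20 to 120 N. Pads are 22 mm wide; open, the fingers measure 114 mm over their backs; the gripper's body (76 mm by 85 mm) begins 54 mm behind the grasp point. The pads swing forward as they close: fully open they stand 13 mm farther back than shut.
Start: joints at [1.31, 0.353, 1.633, -0, 1.155, -0.002], TCP at [159.949, 604.189, 231.281] pointing down, gripper open.
Joint ranges: [-2.63, 2.63], [-0.92, 2.1], [0.06, 2.66], [-1.3, 4.44], [0, 2.69], [-3.02, 3.02]. Speed limits (rad/s): [2.22, 2.22, 2.79, 3.14, 3.14, 3.14].

### API

Orientations are given as [roll, pitch, yaw] about the fixed x, y, z axes, in that order (R = Rz(yaw) Ry(pitch) Rx(roll)).
In Python, from rig import r gives the robot as it stands.
- The arm moves only by the tool move_arm, never from a script. Its argument "increments" is a list of rows, each an object of numbers: "tx", "ty", "tz": the shift along the tool's x, y, z in cm; "rx", "ry", "rz": the turn, a rotation vector about the tool's x, y, z in degrees; "gripper": the gripper's target within -1 to 1 (fully open at 1, half-way at 0, shut at -1). A call has 1 to 12 rows; each row shifts and turns the commanded pose from where the row before left it, along the tool's axes as they then stand; what a row does not reach is not made up. A row lasts 1/10 s, in which the tool goes at most 50 mm and 8.59 degrees, less where a joint would pass 70% of its speed; a pose out of reach is approached as far as the arm can. A call is refused whole if a number of a shift passes 5 or a number of a turn 8.59, either way. A call with a gripper value outside its range is refused whole. The fingers move at their own pace and stop on an object; "squeeze" is the grip in N (left out, the last holds). Time passes only in rows, so rows that do not move let the fingers close. It gives the time, the measured TCP pose, the force and the opening at its end, in the units of the state.
- r.sense(): the state, without advancing time (a new reading comes with each control period).
- r.grab_frame(name): name is "side" or "top"; returns (picture, depth): 420x560x3 uint8, red, green, blue; 420x560 float32, mm along the optical axis (not along the pixel's ray), 0 where there is no reading.
- r.camera_model(name): a dict with "fx", "fy", "cx", "cy" (pixels), "R" (3x3) and "t" (3): a world point X has camera coordinates R X + t. Camera axes: x right, y down, z forward; pixel columns grow to the right and rows downward; lengths in mm; the calibration is good to about 2 mm. A picture is of the moment at which its call begins. camera_model takes no time and is no camera call.
- r.sign_off(): hands the job in, once; it reports no verdict.
Trained networks look in the newest picture that a camera, given by its name, has taken for a name from the list of things; names that differ only in an ending like _2 or _b are one class to them, and where a whole thing is asked for, a point or a joint stands for the part that bears it (a point fixed in the world has none). Each returns a list of dicts, best first, with "confidence" (0 to 1); they miss things now and then, are a little off and sometimes report something else, mostly with a low value. They report only what shows in the picture. A call takes as long as a camera call. They do not tell look-alikes from the thing itself.
- r.cut_out(query, camera): "mask" (420x560 bool, what is visible of it) and "bbox" ([left, top, right, bottom] in pixels, round what is visible of it).
- r.place_of(query, camera): "location" ([row, column] in pixels: a listed point, or the origin of a listed thing).
The state is a dict: "clock": time; "qpos": joint angles; "qvel": joint speeds; "joint_efforts": joint torques, N m; "eef_pos": TCP position; "tcp_rot": TCP orientation; "contact_force": force on the tool from outside, world axes, zero at the start; "wrist_torque": the same for the moment, N m; "opening": opening from 0.0 (shut) to 1.0 (fully open).
Only numpy, scipy, OpenCV 4.12 (cv2) and the standard library are available. Lean on these libraries where they do the work, as an engineer would, in place of code of your own. Each camera call takes 0.05 s, during which the arm holds its last target. There are 200 camera calls.

## Working session

There is one attempt and no reset: what is moved stays moved. The work goes in short steps, Python scripts to look and compute and a tool call to move; the robot and the scene stay as the last step left them, time stands still between calls to the robot, and variables do not carry over. Pictures are saved under pics/ and viewed, about 8 in all and at most 12, crops included, and the job is handed in when it is done.

Besides the shell and the picture viewer there is one more tool, called by a JSON object that holds its "api" and its "payload", one argument or row to a line. move_arm: Moves the arm, as the interface text tells. Its arguments: {"type":"object","properties":{"increments":{"type":"array","items":{"type":"object","properties":{"tx":{"type":"number"},"ty":{"type":"number"},"tz":{"type":"number"},"rx":{"type":"number"},"ry":{"type":"number"},"rz":{"type":"number"},"gripper":{"type":"number"}}}},"squeeze":{"type":"number"}},"required":["increments"]}

```bash
mkdir -p pics; cat > h.py <<'E'
import numpy as np, cv2
from rig import r
def ray(cam,row,col,z):
    m=r.camera_model(cam);R=np.array(m['R']);t=np.array(m['t'])
    d=R.T@np.array([(col-m['cx'])/m['fx'],(row-m['cy'])/m['fy'],1]);c=-R.T@t
    return c+d*(z-c[2])/d[2]
def cloud(cam,dep):
    m=r.camera_model(cam);R=np.array(m['R']);t=np.array(m['t'])
    v,u=np.mgrid[:420,:560]
    P=np.stack([(u-m['cx'])/m['fx']*dep,(v-m['cy'])/m['fy']*dep,dep],-1)
    return (P-t)@R
def proj(cam,X):
    m=r.camera_model(cam);p=np.array(m['R'])@np.array(X)+np.array(m['t'])
    return m['fy']*p[1]/p[2]+m['cy'],m['fx']*p[0]/p[2]+m['cx']
E
python3 - <<'E'
from h import *
for c in ['top','side']:
    p,d=r.grab_frame(c);cv2.imwrite(f'pics/{c}0.png',p[:,:,::-1]);m=r.camera_model(c)
    print(c,-np.array(m['R']).T@m['t'])
    C=cloud(c,d)
    for q in ['press_center','press_handle','beam_face','trough_left','trough_right','grinder','tongs','salt_pot']:
        for o in r.place_of(q,c)[:3]:
            a,b=o['location'];print(q,round(o['confidence'],2),int(a),int(b),ray(c,a,b,11 if q=='press_center' else 0).round())
        if q=='press_center':
            for o in r.cut_out(q,c): print('  cut',round(o['confidence'],2),o['bbox'],o['mask'].sum())
print(r.sense())
E
```

```text
top [ 320.14122184  -43.71519704 1274.70967376]
press_center 0.94 281 307 [ 349. -118.   11.]
press_center 0.65 207 288 [543. -66.  11.]
press_center 0.64 212 179 [523. 224.  11.]
  cut 0.86 [259.4, 174.5, 311.8, 241.8] 2254
  cut 0.68 [155.3, 197.7, 199.7, 231.3] 1036
  cut 0.61 [284.4, 264.1, 335.3, 296.4] 1097
press_handle 0.7 279 307 [ 355. -119.    0.]
press_handle 0.64 207 285 [545. -58.   0.]
press_handle 0.43 213 178 [523. 228.   0.]
beam_face 0.59 115 257 [802.  24.   0.]
trough_left 0.85 127 197 [765. 189.   0.]
trough_left 0.33 206 397 [ 553. -361.    0.]
trough_right 0.74 139 311 [ 736. -127.    0.]
grinder 0.73 205 394 [ 557. -353.    0.]
tongs 0.93 199 128 [557. 365.   0.]
salt_pot 0.94 303 429 [ 299. -438.    0.]
side [ -47.59951192 -673.74675647 1086.69369225]
press_center 0.96 286 243 [ 346. -124.   11.]
press_center 0.78 179 217 [531. 226.  11.]
press_center 0.61 232 280 [539. -54.  11.]
  cut 0.96 [195.5, 165.4, 239.2, 198.0] 645
  cut 0.8 [221.1, 266.2, 271.0, 307.0] 1031
  cut 0.77 [255.1, 213.1, 317.2, 254.6] 1730
press_handle 0.88 234 282 [543. -57.   0.]
press
[... 298 characters left out ...]
0.61 388 316 [ 304. -435.    0.]
{'clock': 1.0, 'qpos': array([ 1.30961463e+00,  3.52993743e-01,  1.63339491e+00,  8.52566743e-06,
        1.15520397e+00, -2.40124876e-03]), 'qvel': array([-0.00031792, -0.00115632, -0.00203222, -0.00066786, -0.00137358,
        0.00120538]), 'joint_efforts': array([ 2.51813282e-03, -6.05183887e+01, -3.42440343e+01,  3.59927189e-04,
        1.06171483e-03,  1.59463749e-07]), 'eef_pos': array([159.93792219, 604.19394755, 231.28705896]), 'tcp_rot': array([ 3.14159260e+00, -7.79984469e-06,  2.88280876e+00]), 'contact_force': array([-0.03080312, -0.26686472, -0.64690144]), 'wrist_torque': array([0.00453338, 0.00602964, 0.00168333]), 'opening': 0.9984703756351598}
```

```bash
python3 -c "
import cv2,numpy as np
a=cv2.imread('pics/top0.png');cv2.imwrite('pics/top0b.png',cv2.resize(a,(800,600)))"
```

```text
(no output)
```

View pics/top0b.png

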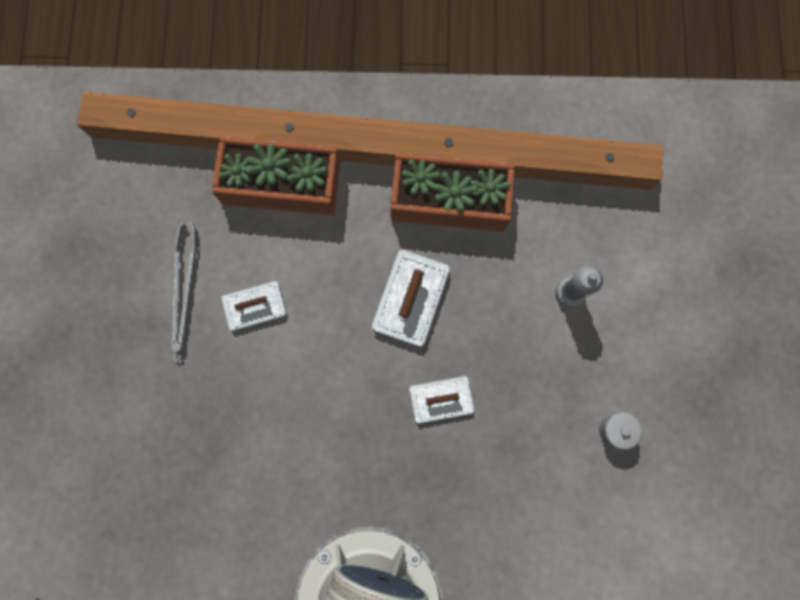

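View pics/side0.png

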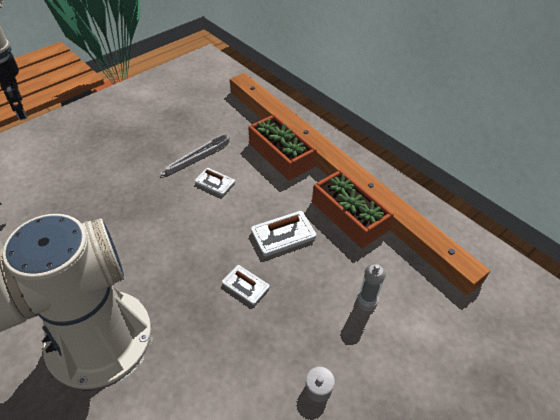

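The picture shows three candidates (top image, row/col): the large press at (207,288), and small ones at (281,307) and (212,179). By the "largest" rule I choose (207,288). Next: precise measurement and a crop.

```bash
cat >> h.py <<'E'
def rect(P):
    (c,s,a)=cv2.minAreaRect(P[:,:2].astype(np.float32)); b=cv2.boxPoints((c,s,a))
    e=b[1]-b[0];f=b[2]-b[1]
    if np.linalg.norm(f)>np.linalg.norm(e): e,f=f,e
    th=np.arctan2(e[1],e[0]);th=(th+np.pi/2)%np.pi-np.pi/2
    return np.array(c).round(1),np.array([np.linalg.norm(e),np.linalg.norm(f)]).round(1),round(th,4)
def press(cam,hint,verbose=True):
    p,d=r.grab_frame(cam);C=cloud(cam,d)
    z=C[...,2];k=(d>0)&(z>14)&(z<29)&(np.hypot(C[...,0]-hint[0],C[...,1]-hint[1])<115)
    k=k&(p.min(-1)>90)
    n,l,s,cc=cv2.connectedComponentsWithStats(k.astype(np.uint8));i=1+np.argmax(s[1:,4])
    hull=cv2.convexHull(C[l==i][:,:2].astype(np.float32))[:,0]
    return p,C,rect(C[l==i]),np.median(C[l==i][:,2]),int(s[i,4]),hull
E
python3 - <<'E'
from h import *
for c in ['top','side']:
    p,C,R,z,n,h=press(c,(540,-60));print(c,R,z,n)
    z=C[...,2]
    if c=='top': cv2.imwrite('pics/crop1.png',cv2.resize(p[90:260,220:390,::-1],(680,680))[:600])
    for nm,lo,hi,x0,x1,y0,y1 in [('beam',53,66,700,1000,-600,600),('TL',68,80,600,830,60,340),('TR',68,80,600,830,-260,10)]:
        k=(z>lo)&(z<hi)&(C[...,0]>x0)&(C[...,0]<x1)&(C[...,1]>y0)&(C[...,1]<y1)
        P=C[k];print(nm,rect(P),len(P),np.median(P[:,2]))
        red=(p[...,0].astype(int)>p[...,1]*1.3+15)
        print('  red',rect(C[k&red]))
E
```

```text
top (array([540.6, -62.9]), array([161.3, 100.1], dtype=float32), np.float32(-0.3151)) 22.863970727093633 1957
beam (array([785.3,  27.3]), array([1100.6,  182.7], dtype=float32), np.float32(1.4941)) 11331 60.56846033928271
  red (array([787.2, -15.4]), array([1006.3,  161. ], dtype=float32), np.float32(1.4949))
TL (array([768.1, 192.3]), array([221.3, 122.9], dtype=float32), np.float32(1.4933)) 1988 74.59741315172644
  red (array([763.2, 192.1]), array([220. , 110.4], dtype=float32), np.float32(1.4884))
TR (array([ 740.5, -133.6]), array([223.4, 119.1], dtype=float32), np.float32(1.4811)) 1999 74.55179675614069
  red (array([ 738.5, -134.6]), array([218.9, 110.4], dtype=float32), np.float32(1.4918))
side (array([541.9, -62.1]), array([162.3, 104.3], dtype=float32), np.float32(-0.3137)) 23.03047990046158 1340
beam (array([787.8,  28. ]), array([1102.6,  186.8], dtype=float32), np.float32(1.4982)) 6442 61.06015568329548
  red (array([786.8,  26.4]), array([1099.2,  184.3], dtype=float32), np.float32(1.5009))
TL (array([764. , 191.6]), array([224.6, 114.4], dtype=float32), np.float32(1.492)) 1066 74.81380112935621
  red (array([764. , 191.6]), array([224.6, 114.4], dtype=float32), np.float32(1.492))
TR (array([ 738.9, -135.2]), array([223.3, 116. ], dtype=float32), np.float32(1.488)) 1483 74.56331883405035
  red (array([ 738.9, -135.2]), array([223.3, 116. ], dtype=float32), np.float32(1.488))
```

View pics/crop1.png

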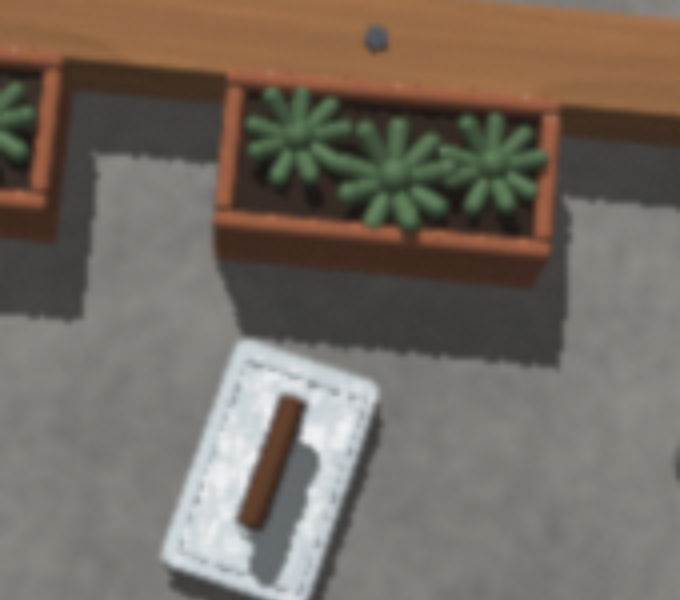

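The crop confirms it: the large plate measures about 161x100 mm and sits in front of the right trough, at about (541,-62) with yaw -0.315. The gap axis is at yaw -0.077, and the final press centre should be about (726,30). I'll go to a hover beside the plate's right edge.

```bash
cat >> h.py <<'E'
TH=-0.077; E=np.array([np.cos(TH),np.sin(TH)]); N=np.array([-E[1],E[0]]); FIN=np.array([751.1,28.5])-25*E
def go(xyz,yaw,P=None):
    s=r.sense();p=np.array(s['eef_pos']) if P is None else np.array(P[:3]);y=s['tcp_rot'][2] if P is None else P[3]
    d=np.array(xyz)-p;X=np.array([np.cos(y),np.sin(y),0]);Y=np.array([np.sin(y),-np.cos(y),0])
    a=(yaw-y+np.pi)%(2*np.pi)-np.pi
    print('shift cm',(np.array([d@X,d@Y,-d[2]])/10).round(2),'rz deg',-np.degrees(a).round(2))
def rel(c,th): # press pose in final frame
    d=np.array(c)-FIN;return (d@E).round(1),(d@N).round(1),round(th-TH,3)
E
python3 -c "
from h import *
go([514.4,-144.3,130],1.256)"
```

```text
shift cm [-53.42 -63.29  10.13] rz deg 93.21
```

{"api": "move_arm", "payload": {
  "increments": [
    {"tx": -2.97, "ty": -3.52, "gripper": 0},
    {"tx": -2.97, "ty": -3.52},
    {"tx": -2.97, "ty": -3.52},
    {"tx": -2.97, "ty": -3.52},
    {"tx": -2.97, "ty": -3.52},
    {"tx": -2.97, "ty": -3.52},
    {"tx": -2.97, "ty": -3.52},
    {"tx": -2.97, "ty": -3.52},
    {"tx": -2.97, "ty": -3.52},
    {"tx": -2.97, "ty": -3.52},
    {"tx": -2.97, "ty": -3.52},
    {"tx": -2.97, "ty": -3.52}
  ]
}}

```text
invalid input
```

{"api": "move_arm", "payload": {
  "increments": [
    {"tx": -2.97, "ty": -3.52},
    {"tx": -2.97, "ty": -3.52},
    {"tx": -2.97, "ty": -3.52},
    {"tx": -2.97, "ty": -3.52},
    {"tx": -2.97, "ty": -3.52},
    {"tx": -2.97, "ty": -3.52}
  ]
}}

```text
invalid input
```

{"api": "move_arm", "payload": {
  "increments": [
    {"rz": 7.77, "tz": 0.8},
    {"rz": 7.77, "tz": 0.8},
    {"rz": 7.77, "tz": 0.8},
    {"rz": 7.77, "tz": 0.8},
    {"rz": 7.77, "tz": 0.8},
    {"rz": 7.77, "tz": 0.8},
    {"rz": 7.77, "tz": 0.8},
    {"rz": 7.77, "tz": 0.8},
    {"rz": 7.77, "tz": 0.8},
    {"rz": 7.77, "tz": 0.8},
    {"rz": 7.77, "tz": 0.8},
    {"rz": 7.77, "tz": 0.8}
  ]
}}

```text
invalid input
```

```bash
python3 - <<'E'
from h import *
s=r.sense();print(s['clock'],s['eef_pos'],s['tcp_rot'],s['opening'],s['qpos'].round(2),s['contact_force'].round(1))
go([514.4,-144.3,40],1.256)
p,d=r.grab_frame('side');C=cloud('side',d);cv2.imwrite('pics/s1.png',cv2.resize(p[120:330,130:410,::-1],(800,600)))
q=s['eef_pos'];k=(np.hypot(C[...,0]-q[0],C[...,1]-q[1])<70)&(C[...,2]>70)&(C[...,2]<250)
P=C[k];print(len(P),np.sort(P[:,2])[:30:3].round(1)); P=P[P[:,2]<P[:,2].min()+25]
y=s['tcp_rot'][2];D=P[:,:2]-q[:2]
a=D@[np.cos(y),np.sin(y)];b=D@[np.sin(y),-np.cos(y)]
print('toolx',a.min(),a.max(),'tooly',np.sort(b)[::max(1,len(b)//15)].round())
E
```

```text
1.1 [159.92776613 604.19692894 231.29201976] [-3.14159062e+00 -1.46511828e-05  2.88280370e+00] 0.9995470706768194 [ 1.31  0.35  1.63  0.    1.16 -0.  ] [ 0.3 -0.1 -0.3]
shift cm [-53.42 -63.29  19.13] rz deg 93.21
13 [242.7 245.8 247.4 248.4 249.8]
toolx -11.806625210680744 4.536511802706732 tooly [-49. -49. -49. -49. -45. -45. -45. -44. -43.  43.  45.  46.  49.]
```

View pics/s1.png

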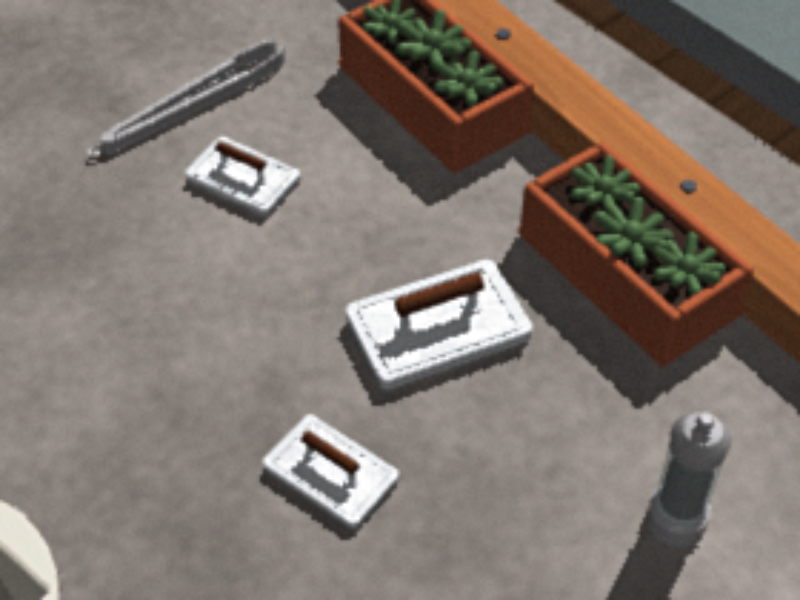

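The picture shows the arm hasn't moved: the calls were refused. I'll try rows with every field filled in.

{"api": "move_arm", "payload": {
  "increments": [
    {"tx": -2.97, "ty": -3.52, "tz": 0, "rx": 0, "ry": 0, "rz": 0, "gripper": 0}
  ]
}}

```text
clock: 1.25
eef_pos: [178.7, 565.7, 231.3]
tcp_rot: [3.139, -0.001, 2.885]
contact_force: [0.0, -0.0, 0.2]
opening: 0.856
```

{"api": "move_arm", "payload": {
  "increments": [
    {"tx": -2.97, "ty": -3.52, "tz": 0, "rx": 0, "ry": 0, "rz": 0, "gripper": 0},
    {"tx": -2.97, "ty": -3.52, "tz": 0, "rx": 0, "ry": 0, "rz": 0, "gripper": 0},
    {"tx": -2.97, "ty": -3.52, "tz": 0, "rx": 0, "ry": 0, "rz": 0, "gripper": 0},
    {"tx": -2.97, "ty": -3.52, "tz": 0, "rx": 0, "ry": 0, "rz": 0, "gripper": 0},
    {"tx": -2.97, "ty": -3.52, "tz": 0, "rx": 0, "ry": 0, "rz": 0, "gripper": 0},
    {"tx": -2.97, "ty": -3.52, "tz": 0, "rx": 0, "ry": 0, "rz": 0, "gripper": 0},
    {"tx": -2.97, "ty": -3.52, "tz": 0, "rx": 0, "ry": 0, "rz": 0, "gripper": 0},
    {"tx": -2.97, "ty": -3.52, "tz": 0, "rx": 0, "ry": 0, "rz": 0, "gripper": 0},
    {"tx": -2.97, "ty": -3.52, "tz": 0, "rx": 0, "ry": 0, "rz": 0, "gripper": 0},
    {"tx": -2.97, "ty": -3.52, "tz": 0, "rx": 0, "ry": 0, "rz": 0, "gripper": 0},
    {"tx": -2.97, "ty": -3.52, "tz": 0, "rx": 0, "ry": 0, "rz": 0, "gripper": 0},
    {"tx": -2.97, "ty": -3.52, "tz": 0, "rx": 0, "ry": 0, "rz": 0, "gripper": 0}
  ]
}}

```text
clock: 2.45
eef_pos: [416.7, 61.2, 231.7]
tcp_rot: [3.141, 0.001, 2.883]
contact_force: [0.9, 1.0, -0.0]
opening: 0.497
```

{"api": "move_arm", "payload": {
  "increments": [
    {"tx": -2.97, "ty": -3.52, "tz": 0, "rx": 0, "ry": 0, "rz": 0, "gripper": 0},
    {"tx": -2.97, "ty": -3.52, "tz": 0, "rx": 0, "ry": 0, "rz": 0, "gripper": 0},
    {"tx": -2.97, "ty": -3.52, "tz": 0, "rx": 0, "ry": 0, "rz": 0, "gripper": 0},
    {"tx": -2.97, "ty": -3.52, "tz": 0, "rx": 0, "ry": 0, "rz": 0, "gripper": 0},
    {"tx": -2.97, "ty": -3.52, "tz": 0, "rx": 0, "ry": 0, "rz": 0, "gripper": 0}
  ]
}}

```text
clock: 2.95
eef_pos: [515.2, -147.2, 231.5]
tcp_rot: [3.142, 0.001, 2.882]
contact_force: [0.7, 1.6, 1.7]
opening: 0.499
```

{"api": "move_arm", "payload": {
  "increments": [
    {"tx": 0, "ty": 0, "tz": 0.8, "rx": 0, "ry": 0, "rz": 7.77, "gripper": 0},
    {"tx": 0, "ty": 0, "tz": 0.8, "rx": 0, "ry": 0, "rz": 7.77, "gripper": 0},
    {"tx": 0, "ty": 0, "tz": 0.8, "rx": 0, "ry": 0, "rz": 7.77, "gripper": 0},
    {"tx": 0, "ty": 0, "tz": 0.8, "rx": 0, "ry": 0, "rz": 7.77, "gripper": 0},
    {"tx": 0, "ty": 0, "tz": 0.8, "rx": 0, "ry": 0, "rz": 7.77, "gripper": 0},
    {"tx": 0, "ty": 0, "tz": 0.8, "rx": 0, "ry": 0, "rz": 7.77, "gripper": 0},
    {"tx": 0, "ty": 0, "tz": 0.8, "rx": 0, "ry": 0, "rz": 7.77, "gripper": 0},
    {"tx": 0, "ty": 0, "tz": 0.8, "rx": 0, "ry": 0, "rz": 7.77, "gripper": 0},
    {"tx": 0, "ty": 0, "tz": 0.8, "rx": 0, "ry": 0, "rz": 7.77, "gripper": 0},
    {"tx": 0, "ty": 0, "tz": 0.8, "rx": 0, "ry": 0, "rz": 7.77, "gripper": 0},
    {"tx": 0, "ty": 0, "tz": 0.8, "rx": 0, "ry": 0, "rz": 7.77, "gripper": 0},
    {"tx": 0, "ty": 0, "tz": 0.8, "rx": 0, "ry": 0, "rz": 7.77, "gripper": 0}
  ]
}}

```text
clock: 4.15
eef_pos: [514.7, -145.1, 135.1]
tcp_rot: [3.141, -0.0, 1.25]
contact_force: [-0.0, 0.4, 0.3]
opening: 0.505
```

```bash
python3 - <<'E'
from h import *
p,d=r.grab_frame('side')
s=r.sense();print(s['clock'],s['eef_pos'],s['tcp_rot'],s['opening'],s['qpos'].round(2),s['contact_force'].round(1))
go([514.4,-144.3,40],1.256)
C=cloud('side',d);cv2.imwrite('pics/s2.png',cv2.resize(p[120:330,130:410,::-1],(800,600)))
q=s['eef_pos'];k=(np.hypot(C[...,0]-q[0],C[...,1]-q[1])<70)&(C[...,2]>70)&(C[...,2]<250)
P=C[k];print(len(P),np.sort(P[:,2])[:30:3].round(1)); P=P[P[:,2]<P[:,2].min()+25]
y=s['tcp_rot'][2];D=P[:,:2]-q[:2]
a=D@[np.cos(y),np.sin(y)];b=D@[np.sin(y),-np.cos(y)]
print('toolx',a.min(),a.max(),'tooly',np.sort(b)[::max(1,len(b)//15)].round())
E
```

```text
4.2 [ 513.98347815 -144.95845622  133.87439429] [-3.14015438e+00  1.02584345e-04  1.24179835e+00] 0.5012333069674115 [-0.28  0.33  1.91 -0.    0.9   0.05] [-0.8  0.2 -1. ]
shift cm [0.08 0.02 9.39] rz deg -0.81
913 [136.6 139.2 140.9 142.7 144.3 145.  146.2 147.  147.6 148.5]
toolx -12.521165794611944 13.49989648670285 tooly [-35. -33. -32. -28. -27. -25. -23.  22.  22.  23.  23.  23.  24.  25.
  27.  30.  35.]
```

View pics/s2.png

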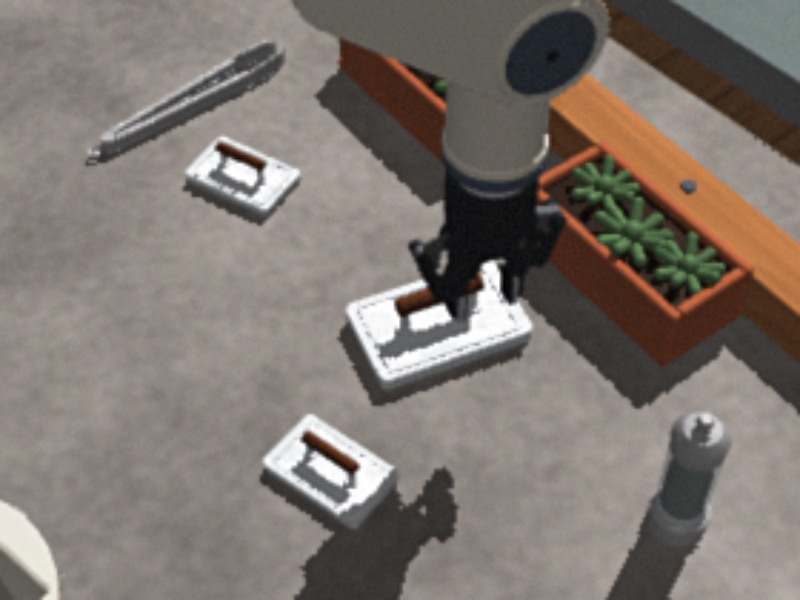

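The arm hovers right of the press, with the fingers half open and their tips about 4 mm above the TCP. I'll descend and make contact.

{"api": "move_arm", "payload": {
  "increments": [
    {"tx": 0.08, "ty": 0, "tz": 2.1, "rx": 0, "ry": 0, "rz": -0.8, "gripper": 0},
    {"tx": 0, "ty": 0, "tz": 2.1, "rx": 0, "ry": 0, "rz": 0, "gripper": 0},
    {"tx": 0, "ty": 0, "tz": 2.1, "rx": 0, "ry": 0, "rz": 0, "gripper": 0},
    {"tx": 0, "ty": 0, "tz": 2.1, "rx": 0, "ry": 0, "rz": 0, "gripper": 0},
    {"tx": 0, "ty": 0, "tz": 2.1, "rx": 0, "ry": 0, "rz": 0, "gripper": 0},
    {"tx": 0, "ty": 0, "tz": 1.1, "rx": 0, "ry": 0, "rz": 0, "gripper": 0},
    {"tx": 0, "ty": 0, "tz": 0.9, "rx": 0, "ry": 0, "rz": 0, "gripper": 0},
    {"tx": 0, "ty": 0, "tz": 0, "rx": 0, "ry": 0, "rz": 0, "gripper": 0},
    {"tx": 0.6, "ty": 0, "tz": 0, "rx": 0, "ry": 0, "rz": 0, "gripper": 0},
    {"tx": 0.6, "ty": 0, "tz": 0, "rx": 0, "ry": 0, "rz": 0, "gripper": 0},
    {"tx": 0.6, "ty": 0, "tz": 0, "rx": 0, "ry": 0, "rz": 0, "gripper": 0},
    {"tx": 0.6, "ty": 0, "tz": 0, "rx": 0, "ry": 0, "rz": 0, "gripper": 0}
  ]
}}

```text
clock: 5.4
eef_pos: [522.5, -120.9, 10.8]
tcp_rot: [3.141, 0.0, 1.27]
contact_force: [-1.4, -9.4, 0.9]
opening: 0.498
```

{"api": "move_arm", "payload": {
  "increments": [
    {"tx": 0.6, "ty": 0, "tz": 0.1, "rx": 0, "ry": 0, "rz": -0.75, "gripper": 0},
    {"tx": 0.6, "ty": 0, "tz": 0.1, "rx": 0, "ry": 0, "rz": -0.75, "gripper": 0},
    {"tx": 0.6, "ty": 0, "tz": 0.1, "rx": 0, "ry": 0, "rz": -0.75, "gripper": 0},
    {"tx": 0.6, "ty": 0, "tz": 0, "rx": 0, "ry": 0, "rz": -0.75, "gripper": 0},
    {"tx": 0.6, "ty": 0, "tz": 0, "rx": 0, "ry": 0, "rz": -0.75, "gripper": 0},
    {"tx": 0.6, "ty": 0, "tz": 0, "rx": 0, "ry": 0, "rz": -0.75, "gripper": 0},
    {"tx": 0.6, "ty": 0, "tz": 0, "rx": 0, "ry": 0, "rz": -0.75, "gripper": 0},
    {"tx": 0.6, "ty": 0, "tz": 0, "rx": 0, "ry": 0, "rz": -0.75, "gripper": 0},
    {"tx": 0.6, "ty": 0, "tz": 0, "rx": 0, "ry": 0, "rz": -0.75, "gripper": 0},
    {"tx": 0.6, "ty": 0, "tz": 0, "rx": 0, "ry": 0, "rz": -0.75, "gripper": 0},
    {"tx": 0.6, "ty": 0, "tz": 0, "rx": 0, "ry": 0, "rz": -0.75, "gripper": 0},
    {"tx": 0.6, "ty": 0, "tz": 0, "rx": 0, "ry": 0, "rz": -0.75, "gripper": 0}
  ]
}}

```text
clock: 6.6
eef_pos: [540.0, -52.3, 8.5]
tcp_rot: [3.138, 0.001, 1.428]
contact_force: [-0.9, -11.2, 8.5]
opening: 0.503
```

```bash
python3 - <<'E'
from h import *
for c in ['top','side']:
    p,C,R,z,n,h=press(c,(560,20));print(c,R,z,n,rel(R[0],R[2]))
cv2.imwrite('pics/s3.png',cv2.resize(p[120:330,130:410,::-1],(800,600)))
s=r.sense();print(s['clock'],s['eef_pos'],s['tcp_rot'],s['contact_force'].round(1),rel(s['eef_pos'][:2],s['tcp_rot'][2]-np.pi/2))
E
```

```text
top (array([621.8,  45.7]), array([22.6,  4. ], dtype=float32), np.float32(-0.2682)) 21.736418236487854 15 (np.float64(-105.2), np.float64(7.2), np.float32(-0.191))
side (array([521. ,  14.1]), array([104.9, 104.3], dtype=float32), np.float32(-0.1515)) 22.91896189907019 518 (np.float64(-203.3), np.float64(-32.1), np.float32(-0.074))
6.7 [539.94190792 -51.4420578    8.25835845] [3.13844094e+00 6.07919765e-04 1.42790714e+00] [ 1.3 -2.9  1.1] (np.float64(-179.4), np.float64(-95.9), np.float64(-0.066))
```

View pics/s3.png

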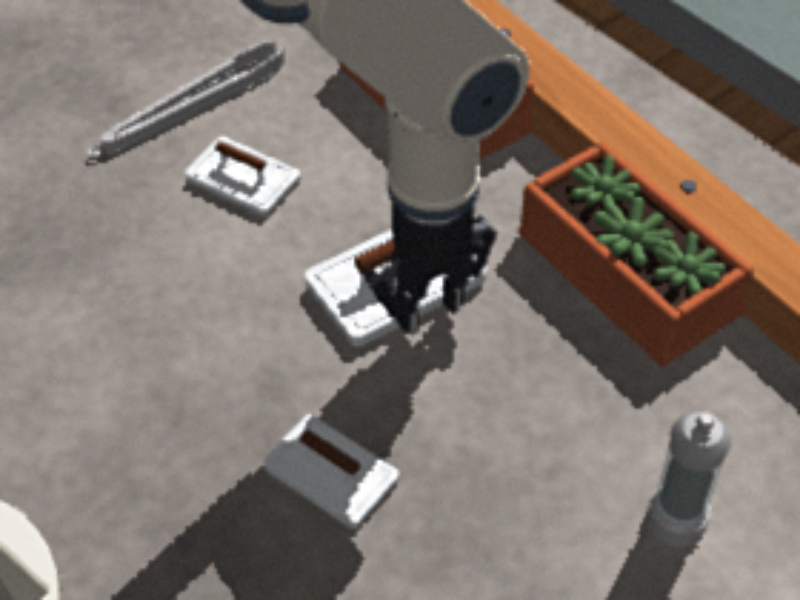

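The press is following the tool squarely, with the fingers on its near long edge and the handle clear. I'll finish the sidestep, back off and go behind the press.

{"api": "move_arm", "payload": {
  "increments": [
    {"tx": 0.55, "ty": 0, "tz": 0, "rx": 0, "ry": 0, "rz": -0.63, "gripper": 0},
    {"tx": 0.55, "ty": 0, "tz": 0, "rx": 0, "ry": 0, "rz": -0.63, "gripper": 0},
    {"tx": 0.55, "ty": 0, "tz": 0, "rx": 0, "ry": 0, "rz": -0.63, "gripper": 0},
    {"tx": 0.55, "ty": 0, "tz": 0, "rx": 0, "ry": 0, "rz": -0.63, "gripper": 0},
    {"tx": 0.55, "ty": 0, "tz": 0, "rx": 0, "ry": 0, "rz": -0.63, "gripper": 0},
    {"tx": 0.45, "ty": 0, "tz": 0, "rx": 0, "ry": 0, "rz": -0.63, "gripper": 0},
    {"tx": 0, "ty": 0, "tz": 0, "rx": 0, "ry": 0, "rz": 0, "gripper": 0}
  ]
}}

```text
clock: 7.4
eef_pos: [543.4, -19.6, 8.1]
tcp_rot: [3.139, 0.001, 1.494]
contact_force: [1.2, -3.8, 3.4]
opening: 0.496
```

{"api": "move_arm", "payload": {
  "increments": [
    {"tx": -1.5, "ty": 0, "tz": 0, "rx": 0, "ry": 0, "rz": 0, "gripper": 0},
    {"tx": -2.5, "ty": 0, "tz": 0, "rx": 0, "ry": 0, "rz": 0, "gripper": 0},
    {"tx": 0, "ty": 0, "tz": -3, "rx": 0, "ry": 0, "rz": 0, "gripper": 0},
    {"tx": 0, "ty": -1, "tz": -4, "rx": 0, "ry": 0, "rz": 0, "gripper": 0},
    {"tx": 0, "ty": -4, "tz": -3, "rx": 0, "ry": 0, "rz": 0, "gripper": 0},
    {"tx": 0, "ty": -4, "tz": 0, "rx": 0, "ry": 0, "rz": 0, "gripper": 0},
    {"tx": 3, "ty": -3, "tz": 0, "rx": 0, "ry": 0, "rz": 0, "gripper": 0},
    {"tx": 3.5, "ty": 0, "tz": 0, "rx": 0, "ry": 0, "rz": 0, "gripper": 0},
    {"tx": 3.5, "ty": 0, "tz": 0, "rx": 0, "ry": 0, "rz": 0, "gripper": 0},
    {"tx": 0, "ty": 0, "tz": 0, "rx": 0, "ry": 0, "rz": 8.5, "gripper": 0},
    {"tx": 0, "ty": 0, "tz": 0, "rx": 0, "ry": 0, "rz": 8.5, "gripper": 0},
    {"tx": 0, "ty": 0, "tz": 0, "rx": 0, "ry": 0, "rz": 8.5, "gripper": 0}
  ]
}}

```text
clock: 8.6
eef_pos: [426.8, 49.5, 107.2]
tcp_rot: [-3.141, 0.0, 1.042]
contact_force: [-0.3, 1.1, -0.0]
opening: 0.497
```

{"api": "move_arm", "payload": {
  "increments": [
    {"tx": 0, "ty": 0, "tz": 0, "rx": 0, "ry": 0, "rz": 8, "gripper": 0},
    {"tx": 0, "ty": 0, "tz": 0, "rx": 0, "ry": 0, "rz": 8, "gripper": 0},
    {"tx": 0, "ty": 0, "tz": 0, "rx": 0, "ry": 0, "rz": 8, "gripper": 0},
    {"tx": 0, "ty": 0, "tz": 0, "rx": 0, "ry": 0, "rz": 8, "gripper": 0},
    {"tx": 0, "ty": 0, "tz": 0, "rx": 0, "ry": 0, "rz": 8, "gripper": 0},
    {"tx": 0, "ty": 0, "tz": 0, "rx": 0, "ry": 0, "rz": 8, "gripper": 0},
    {"tx": 0, "ty": 0, "tz": 0, "rx": 0, "ry": 0, "rz": 8, "gripper": 0},
    {"tx": 0, "ty": 0, "tz": 0, "rx": 0, "ry": 0, "rz": 8, "gripper": 0}
  ]
}}

```text
clock: 9.4
eef_pos: [426.8, 49.1, 107.2]
tcp_rot: [3.142, 0.001, -0.075]
contact_force: [0.3, -0.6, -1.2]
opening: 0.501
```

```bash
python3 - <<'E'
from h import *
for c in ['top','side']:
    p,C,R,z,n,h=press(c,(560,40));print(c,R,z,n,rel(R[0],R[2]))
    cv2.imwrite(f'pics/{c}4.png',cv2.resize(p[60:270,130:410,::-1],(800,600)))
    H=h-FIN;print('ext s',(H@E).min(),(H@E).max(),'lat',(H@N).min(),(H@N).max())
s=r.sense();print(s['clock'],s['eef_pos'],s['tcp_rot'],s['contact_force'].round(1),s['qpos'].round(2),rel(s['eef_pos'][:2],s['tcp_rot'][2]))
E
```

```text
top (array([567.2,  39.7]), array([121.1, 100.1], dtype=float32), np.float32(-0.0792)) 22.806512315789686 902 (np.float64(-159.2), np.float64(-3.0), np.float32(-0.002))
ext s -219.94451228915605 -98.70981534622808 lat -53.01477525025788 47.04660439612733
side (array([548.6,  42.1]), array([162.4, 105.7], dtype=float32), np.float32(-0.0754)) 22.89987770424669 1252 (np.float64(-177.9), np.float64(-2.0), np.float32(0.002))
ext s -259.18372419263324 -96.69862929346014 lat -54.92289382661745 50.93358645728475
9.5 [426.82624222  49.11491411 107.20522875] [ 3.14156811e+00  5.28119322e-04 -7.18272563e-02] [-0.  -0.4 -0.1] [0.11 0.23 2.15 0.   0.77 1.75] (np.float64(-299.9), np.float64(-4.4), np.float64(0.005))
```

View pics/top4.png

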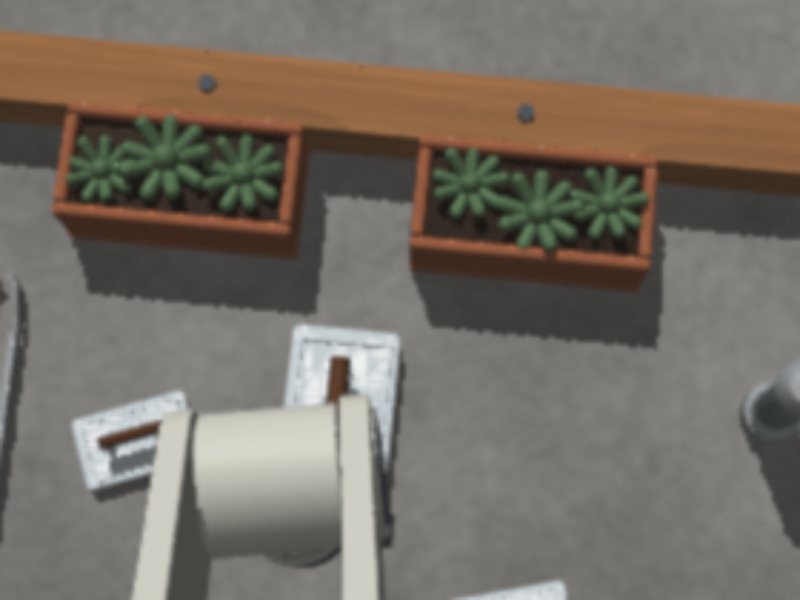

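The press is now in line: angle error about 0, lateral offset about -2.5 mm, with the mouth about 65 mm ahead. I'll descend behind it and push forward with a slight leftward drift.

{"api": "move_arm", "payload": {
  "increments": [
    {"tx": 0, "ty": 0, "tz": 3, "rx": 0, "ry": 0, "rz": 0.3, "gripper": 0},
    {"tx": 0, "ty": 0, "tz": 3, "rx": 0, "ry": 0, "rz": 0, "gripper": 0},
    {"tx": 0, "ty": 0, "tz": 2.5, "rx": 0, "ry": 0, "rz": 0, "gripper": 0},
    {"tx": 0, "ty": 0, "tz": 1.4, "rx": 0, "ry": 0, "rz": 0, "gripper": 0},
    {"tx": 0, "ty": -0.1, "tz": 0, "rx": 0, "ry": 0, "rz": 0, "gripper": 0},
    {"tx": 0.7, "ty": -0.1, "tz": 0, "rx": 0, "ry": 0, "rz": 0, "gripper": 0},
    {"tx": 0.7, "ty": 0, "tz": 0, "rx": 0, "ry": 0, "rz": 0, "gripper": 0},
    {"tx": 0.7, "ty": 0, "tz": 0, "rx": 0, "ry": 0, "rz": 0, "gripper": 0},
    {"tx": 0.7, "ty": 0, "tz": 0, "rx": 0, "ry": 0, "rz": 0, "gripper": 0},
    {"tx": 0.4, "ty": 0, "tz": 0, "rx": 0, "ry": 0, "rz": 0, "gripper": 0}
  ]
}}

```text
clock: 10.5
eef_pos: [458.0, 49.1, 8.5]
tcp_rot: [3.141, 0.004, -0.075]
contact_force: [-13.5, 2.6, 9.8]
opening: 0.504
```

{"api": "move_arm", "payload": {
  "increments": [
    {"tx": 0.6, "ty": -0.03, "tz": 0, "rx": 0, "ry": 0, "rz": 0, "gripper": 0},
    {"tx": 0.6, "ty": -0.03, "tz": 0, "rx": 0, "ry": 0, "rz": 0, "gripper": 0},
    {"tx": 0.6, "ty": -0.03, "tz": 0, "rx": 0, "ry": 0, "rz": 0, "gripper": 0},
    {"tx": 0.6, "ty": -0.03, "tz": 0, "rx": 0, "ry": 0, "rz": 0, "gripper": 0},
    {"tx": 0.6, "ty": -0.03, "tz": 0, "rx": 0, "ry": 0, "rz": 0, "gripper": 0},
    {"tx": 0.6, "ty": -0.03, "tz": 0, "rx": 0, "ry": 0, "rz": 0, "gripper": 0},
    {"tx": 0.6, "ty": -0.03, "tz": 0, "rx": 0, "ry": 0, "rz": 0, "gripper": 0},
    {"tx": 0.6, "ty": -0.03, "tz": 0, "rx": 0, "ry": 0, "rz": 0, "gripper": 0},
    {"tx": 0.6, "ty": -0.03, "tz": 0, "rx": 0, "ry": 0, "rz": 0, "gripper": 0}
  ]
}}

```text
clock: 11.4
eef_pos: [509.2, 47.5, 7.9]
tcp_rot: [3.14, 0.008, -0.075]
contact_force: [-13.5, 0.4, 11.1]
opening: 0.505
```

```bash
python3 - <<'E'
from h import *
for c in ['top','side']:
    p,C,R,z,n,h=press(c,(615,40));print(c,R,z,n,rel(R[0],R[2]))
    H=h-FIN;print('ext s',(H@E).min(),(H@E).max(),'lat',(H@N).min(),(H@N).max())
    cv2.imwrite(f'pics/{c}5.png',cv2.resize(p[60:270,130:410,::-1],(800,600)))
s=r.sense();print(s['clock'],s['eef_pos'],s['tcp_rot'],s['contact_force'].round(1),s['qpos'].round(2),rel(s['eef_pos'][:2],s['tcp_rot'][2]))
E
```

```text
top (array([643.8,  36.4]), array([100.2,  72.3], dtype=float32), np.float32(1.4931)) 22.573999176709957 436 (np.float64(-82.6), np.float64(-0.4), np.float32(1.57))
ext s -118.77616268459096 -46.44914182773485 lat -50.427824858128616 49.73823553827375
side (array([602.7,  40.8]), array([165.3, 106.1], dtype=float32), np.float32(-0.0791)) 23.091275993307946 878 (np.float64(-123.9), np.float64(0.8), np.float32(-0.002))
ext s -206.6619541620649 -41.244028638155314 lat -52.23148034251957 53.89122089692187
11.5 [511.76558625  47.62798362   7.9918593 ] [ 3.1410592  0.0037116 -0.0748208] [-4.6 -0.3 -1.3] [0.09 0.51 2.02 0.   0.62 1.74] (np.float64(-215.1), np.float64(0.7), np.float64(0.002))
```

View pics/side5.png

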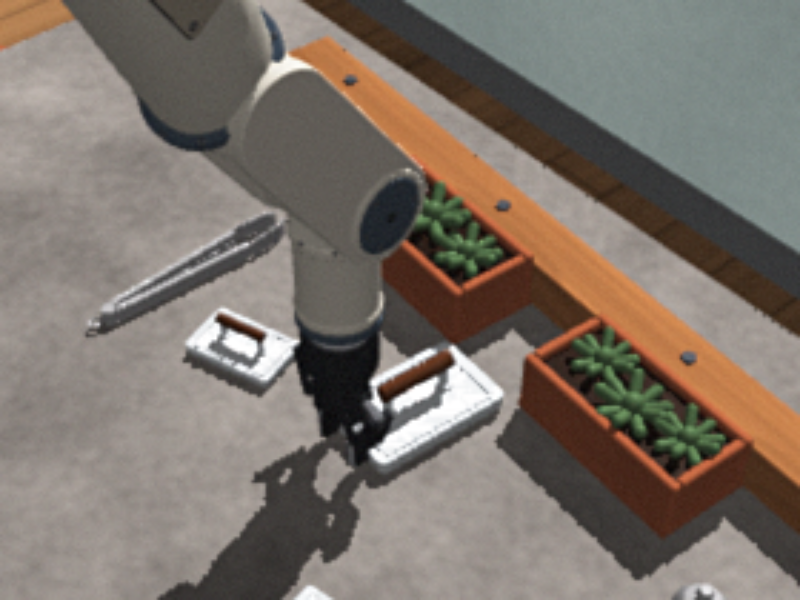

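The press is centred within about 1 mm, square, and just short of the mouth; the handle is untouched. I'll push straight in.

{"api": "move_arm", "payload": {
  "increments": [
    {"tx": 0.5, "ty": 0, "tz": 0, "rx": 0, "ry": 0, "rz": 0.1, "gripper": 0},
    {"tx": 0.5, "ty": 0, "tz": 0, "rx": 0, "ry": 0, "rz": 0, "gripper": 0},
    {"tx": 0.5, "ty": 0, "tz": 0, "rx": 0, "ry": 0, "rz": 0, "gripper": 0},
    {"tx": 0.5, "ty": 0, "tz": 0, "rx": 0, "ry": 0, "rz": 0, "gripper": 0},
    {"tx": 0.5, "ty": 0, "tz": 0, "rx": 0, "ry": 0, "rz": 0, "gripper": 0},
    {"tx": 0.5, "ty": 0, "tz": 0, "rx": 0, "ry": 0, "rz": 0, "gripper": 0},
    {"tx": 0.5, "ty": 0, "tz": 0, "rx": 0, "ry": 0, "rz": 0, "gripper": 0},
    {"tx": 0.5, "ty": 0, "tz": 0, "rx": 0, "ry": 0, "rz": 0, "gripper": 0}
  ]
}}

```text
clock: 12.3
eef_pos: [550.4, 44.6, 7.9]
tcp_rot: [3.141, 0.006, -0.077]
contact_force: [-9.4, 0.8, 4.6]
opening: 0.5
```

{"api": "move_arm", "payload": {
  "increments": [
    {"tx": 0.55, "ty": 0, "tz": 0, "rx": 0, "ry": 0, "rz": 0, "gripper": 0},
    {"tx": 0.55, "ty": 0, "tz": 0, "rx": 0, "ry": 0, "rz": 0, "gripper": 0},
    {"tx": 0.55, "ty": 0, "tz": 0, "rx": 0, "ry": 0, "rz": 0, "gripper": 0},
    {"tx": 0.55, "ty": 0, "tz": 0, "rx": 0, "ry": 0, "rz": 0, "gripper": 0},
    {"tx": 0.55, "ty": 0, "tz": 0, "rx": 0, "ry": 0, "rz": 0, "gripper": 0},
    {"tx": 0.55, "ty": 0, "tz": 0, "rx": 0, "ry": 0, "rz": 0, "gripper": 0},
    {"tx": 0.55, "ty": 0, "tz": 0, "rx": 0, "ry": 0, "rz": 0, "gripper": 0},
    {"tx": 0.55, "ty": 0, "tz": 0, "rx": 0, "ry": 0, "rz": 0, "gripper": 0},
    {"tx": 0.55, "ty": 0, "tz": 0, "rx": 0, "ry": 0, "rz": 0, "gripper": 0},
    {"tx": 0.55, "ty": 0, "tz": 0, "rx": 0, "ry": 0, "rz": 0, "gripper": 0},
    {"tx": 0.55, "ty": 0, "tz": 0, "rx": 0, "ry": 0, "rz": 0, "gripper": 0}
  ]
}}

```text
clock: 13.4
eef_pos: [610.8, 40.1, 7.8]
tcp_rot: [3.141, 0.006, -0.076]
contact_force: [-10.3, 1.0, 5.2]
opening: 0.502
```

{"api": "move_arm", "payload": {
  "increments": [
    {"tx": 0.4, "ty": 0, "tz": 0, "rx": 0, "ry": 0, "rz": 0, "gripper": 0},
    {"tx": 0.4, "ty": 0, "tz": 0, "rx": 0, "ry": 0, "rz": 0, "gripper": 0},
    {"tx": 0.3, "ty": 0, "tz": 0, "rx": 0, "ry": 0, "rz": 0, "gripper": 0},
    {"tx": 0.3, "ty": 0, "tz": 0, "rx": 0, "ry": 0, "rz": 0, "gripper": 0}
  ]
}}

```text
clock: 13.8
eef_pos: [624.7, 39.1, 7.8]
tcp_rot: [3.141, 0.006, -0.076]
contact_force: [-10.5, 0.3, 6.6]
opening: 0.507
```

```bash
python3 - <<'E'
from h import *
for c in ['top','side']:
    p,C,R,z,n,h=press(c,(710,31));print(c,R,z,n,rel(R[0],R[2]))
    H=h-FIN;print('ext s',(H@E).min(),(H@E).max(),'lat',(H@N).min(),(H@N).max())
s=r.sense();print(s['clock'],s['eef_pos'],s['tcp_rot'],s['contact_force'].round(1),s['qpos'].round(2),rel(s['eef_pos'][:2],s['tcp_rot'][2]))
E
```

```text
top (array([771.7, -21.5]), array([11.8,  2.8], dtype=float32), np.float32(0.0281)) 21.71198645972247 8 (np.float64(49.4), np.float64(-48.3), np.float32(0.105))
ext s 43.585625293336854 55.37261636199126 lat -50.21735209526662 -46.82616236047301
side (array([716.4,  19.2]), array([174.9,  60.3], dtype=float32), np.float32(0.2795)) 23.082956937634478 459 (np.float64(-8.9), np.float64(-11.9), np.float32(0.356))
ext s -90.09687882665564 70.37502319787346 lat -51.8148436414222 27.0283986953337
13.9 [625.62489117  38.99583081   7.88408524] [ 3.14118766  0.00408305 -0.07648688] [-6.2  0.1  2.1] [0.06 0.63 1.76 0.   0.75 1.71] (np.float64(-100.9), np.float64(0.8), np.float64(0.001))
```

About 9 mm to go. I'll use small steps and watch for the contact force with the beam.

{"api": "move_arm", "payload": {
  "increments": [
    {"tx": 0.2, "ty": 0, "tz": 0, "rx": 0, "ry": 0, "rz": 0, "gripper": 0},
    {"tx": 0.2, "ty": 0, "tz": 0, "rx": 0, "ry": 0, "rz": 0, "gripper": 0},
    {"tx": 0.2, "ty": 0, "tz": 0, "rx": 0, "ry": 0, "rz": 0, "gripper": 0},
    {"tx": 0.1, "ty": 0, "tz": 0, "rx": 0, "ry": 0, "rz": 0, "gripper": 0}
  ]
}}

```text
clock: 14.3
eef_pos: [632.0, 38.5, 7.9]
tcp_rot: [3.141, 0.005, -0.076]
contact_force: [-8.5, 0.3, 4.7]
opening: 0.501
```

{"api": "move_arm", "payload": {
  "increments": [
    {"tx": 0.1, "ty": 0, "tz": 0, "rx": 0, "ry": 0, "rz": 0, "gripper": 0},
    {"tx": 0.1, "ty": 0, "tz": 0, "rx": 0, "ry": 0, "rz": 0, "gripper": 0}
  ]
}}

```text
clock: 14.5
eef_pos: [633.5, 38.4, 7.8]
tcp_rot: [3.141, 0.006, -0.076]
contact_force: [-9.5, -0.2, 5.6]
opening: 0.5
```

{"api": "move_arm", "payload": {
  "increments": [
    {"tx": 0.1, "ty": 0, "tz": 0, "rx": 0, "ry": 0, "rz": 0, "gripper": 0},
    {"tx": 0.1, "ty": 0, "tz": 0, "rx": 0, "ry": 0, "rz": 0, "gripper": 0}
  ]
}}

```text
clock: 14.7
eef_pos: [635.6, 38.2, 7.9]
tcp_rot: [3.141, 0.006, -0.077]
contact_force: [-13.3, 1.8, 7.4]
opening: 0.501
```

{"api": "move_arm", "payload": {
  "increments": [
    {"tx": 0.1, "ty": 0, "tz": 0, "rx": 0, "ry": 0, "rz": 0, "gripper": 0}
  ]
}}

```text
clock: 14.8
eef_pos: [635.5, 38.2, 7.8]
tcp_rot: [3.141, 0.008, -0.077]
contact_force: [-16.4, 2.7, 11.4]
opening: 0.5
```

{"api": "move_arm", "payload": {
  "increments": [
    {"tx": 0.1, "ty": 0, "tz": 0, "rx": 0, "ry": 0, "rz": 0, "gripper": 0}
  ]
}}

```text
clock: 14.9
eef_pos: [635.5, 38.2, 7.8]
tcp_rot: [3.141, 0.01, -0.077]
contact_force: [-19.4, 2.2, 14.5]
opening: 0.499
```

The TCP has stopped at 635.5, where the geometry predicts contact with the beam, and the force is rising. One more small seating nudge, then I'll back off.

{"api": "move_arm", "payload": {
  "increments": [
    {"tx": 0.15, "ty": 0, "tz": 0, "rx": 0, "ry": 0, "rz": 0, "gripper": 0},
    {"tx": 0, "ty": 0, "tz": 0, "rx": 0, "ry": 0, "rz": 0, "gripper": 0}
  ]
}}

```text
clock: 15.1
eef_pos: [635.5, 38.2, 7.7]
tcp_rot: [3.141, 0.013, -0.077]
contact_force: [-22.8, 2.4, 17.6]
opening: 0.502
```

{"api": "move_arm", "payload": {
  "increments": [
    {"tx": -1, "ty": 0, "tz": 0, "rx": 0, "ry": 0, "rz": 0, "gripper": 0},
    {"tx": -3, "ty": 0, "tz": 0, "rx": 0, "ry": 0, "rz": 0, "gripper": 0},
    {"tx": -4, "ty": 0, "tz": 0, "rx": 0, "ry": 0, "rz": 0, "gripper": 0},
    {"tx": -3, "ty": 0, "tz": -3, "rx": 0, "ry": 0, "rz": 0, "gripper": 0},
    {"tx": -3, "ty": 0, "tz": -4, "rx": 0, "ry": 0, "rz": 0, "gripper": 0},
    {"tx": -3, "ty": 0, "tz": -4, "rx": 0, "ry": 0, "rz": 0, "gripper": 0},
    {"tx": -3, "ty": 0, "tz": -4, "rx": 0, "ry": 0, "rz": 0, "gripper": 0},
    {"tx": -3, "ty": 0, "tz": -4, "rx": 0, "ry": 0, "rz": 0, "gripper": 0},
    {"tx": 0, "ty": 0, "tz": 0, "rx": 0, "ry": 0, "rz": 0, "gripper": 0}
  ]
}}

```text
clock: 16.0
eef_pos: [412.5, 56.0, 203.2]
tcp_rot: [-3.14, -0.008, -0.076]
contact_force: [0.2, -0.4, -1.2]
opening: 0.498
```

```bash
python3 - <<'E'
from h import *
for c in ['top','side']:
    p,C,R,z,n,h=press(c,(726,30));print(c,R,z,n,rel(R[0],R[2]))
    H=h-FIN;print('ext s',(H@E).min(),(H@E).max(),'lat',(H@N).min(),(H@N).max())
    cv2.imwrite(f'pics/{c}6.png',cv2.resize(p[60:270,130:410,::-1],(800,600)))
    for q in ['grinder','tongs','salt_pot']:
        for o in r.place_of(q,c)[:1]: a,b=o['location'];print(q,round(o['confidence'],2),ray(c,a,b,0).round())
s=r.sense();print(s['clock'],s['eef_pos'],s['contact_force'].round(1))
E
```

```text
top (array([724.4,  30. ]), array([159.5,  99.6], dtype=float32), np.float32(-0.0809)) 22.609309200164844 1700 (np.float64(-1.7), np.float64(-0.6), np.float32(-0.004))
ext s -81.66139779775378 77.88646492696158 lat -50.27452860892262 49.46788807225209
grinder 0.72 [ 561. -361.    0.]
tongs 0.77 [564. 367.   0.]
salt_pot 0.68 [ 306. -440.    0.]
side (array([725.4,  31. ]), array([161.9, 101.9], dtype=float32), np.float32(-0.0654)) 23.198204036556564 784 (np.float64(-0.8), np.float64(0.5), np.float32(0.012))
ext s -81.6279452043261 80.21409630692135 lat -51.0601728745705 51.31882103993021
grinder 0.66 [ 560. -354.    0.]
tongs 0.88 [547. 367.   0.]
salt_pot 0.57 [ 304. -437.    0.]
16.4 [412.48107476  55.43107426 197.10274101] [-0.4 -0.4 -0.5]
```

View pics/top6.png

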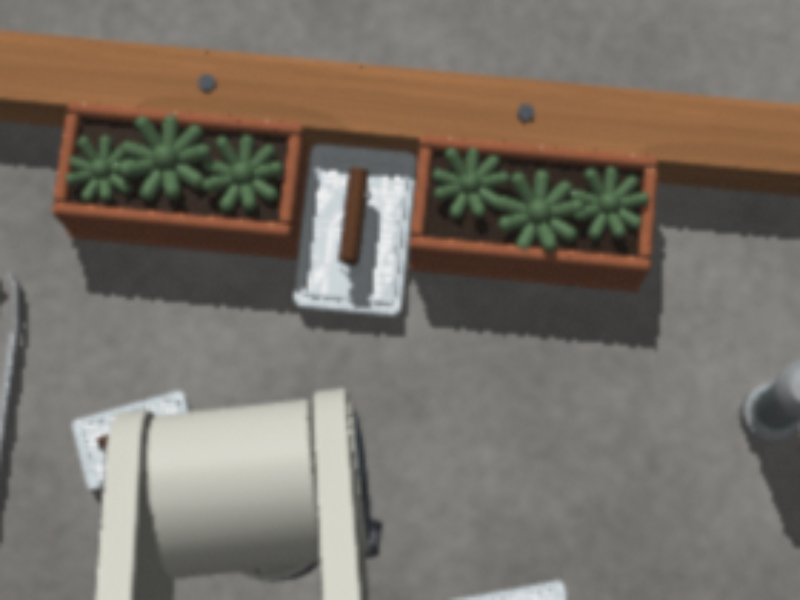

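The picture shows the press square in the gap with its front end against the beam at about (360,143), and the bystanders in place. Handing in.

```bash
python3 -c "
from rig import r
print(r.sign_off())"
```

```text
the job is handed in; nothing more can be done
None
```

The grill press is parked in the gap between the two troughs, flat on the ledge, with its leading end against the timber beam. I handed the job in at about 16 s of the 72 s allowed.

- **How it was moved:** I used the half-open fingers as a two-point pusher on the plate's edges only. The right long edge was pushed to line the press up with the gap, then the rear end to slide it about 178 mm in. The fingers and gripper body kept clear of the handle, and nothing was lifted.
- **Fully home:** the tool stopped moving exactly where contact with the beam was predicted, while the force rose from about 10 N to 29 N. From both cameras, the plate's centre is within 1–2 mm of the predicted position and its angle within about 0.01 rad. That is within the 2 mm calibration, so the force stop is the firmer evidence.
- **Bystanders:** the grinder and salt pot read within about 8 mm of their first readings. The tongs' two final readings differed by 17 mm along their length, on either side of where they started. I take that as detection noise, since the arm never went near them after the start.
- **Refused calls:** the first three move calls were refused because rows needed every field filled in. They moved nothing.

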